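# Press the handle onto a doweled sanding block

### The arm

A 6-joint arm with a two-finger parallel gripper is mounted at the origin on the work surface. World frame = base frame: x ahead of the robot, y to its left, z up, the work surface at z = 0. Lengths are in m, angles in degrees, forces in N, time in s.
With the tool pointing down it reaches from about 0.3 to 0.75 m from the base axis. Payload 8.5 kg.
Tool frame: the origin (TCP) lies on the centre line of the jaws, within the pads' length; the fingertips stand 22 mm ahead of it and the grasp point (between the pads) lies 3 mm ahead of it (env.tip_reach is the distance from the TCP to the fingertips, in m); y points along the fingers, z is the direction in which the jaws open and shut, and the axes are right-handed (so a half turn about y gives the same grasp; the last joint's range is limited). The gripper opens to 85 mm and grips with 20 to 120 N. Pads are 22 mm wide; open, the fingers measure 114 mm over their backs; the gripper's body (76 mm by 85 mm) begins 54 mm behind the grasp point. The pads swing forward as they close: fully open they stand 13 mm farther back than shut.
Start: joints at [-82.867, 21.807, 74.336, -0, 83.858, -12.336], TCP at [0.183, -0.519, 0.253] pointing down, gripper open.
Joint ranges: [-178.18, 178.18], [-50.72, 133.34], [12.68, 142.11], [-81.47, 261.47], [9.98, 163.14], [-165.26, 165.26]. Speed limits (degrees/s): [136.94, 136.94, 180, 180, 180, 180].

### API

Orientations are given as a 3x3 rotation matrix whose columns are the frame's x, y, z axes.
In Python, from rig import env, get_image gives the robot as it stands. The module is installed in compiled form; this text tells all that it offers.
- The arm moves only by the tool carry_out, never from a script. Its argument "targets" is a list that holds one entry, the list of rows, each a list of 7 numbers: the closure, from 0 (fully open) to 1 (shut), then the shift along the world's x, y, z in mm, then the turn, a rotation vector about the world's x, y, z in degrees. In form: [[[claw, dx, dy, dz, ax, ay, az], ...]]. A call has 1 to 20 rows; each row is the pose to reach, as a shift and turn from the pose commanded when the call began; what a row does not reach only later rows make up. A row lasts 1/12 s, in which the tool goes at most 41.7 mm and 7.16 degrees, less where a joint would pass 70% of its speed; a pose out of reach is approached as far as the arm can. A call with a gripper value outside its range is refused whole. The fingers move at their own pace and stop on an object; "squeeze" is the grip in N (left out, the last holds). Time passes only in rows, so rows that repeat a pose let the fingers close. It gives the time, the measured TCP pose, the force and the opening at its end, in the units of the state.
- env.observe(): the state, without advancing time (a new reading comes with each control period).
- get_image(name): name is "scene" or "top" or "wrist"; returns a dict with "img" (384x512x3 uint8, red, green, blue), "fx", "fy", "cx", "cy" (pixels), "rvec" (rotation vector, rad) and "tvec" (3), from world to camera coordinates, as OpenCV has them. Camera axes: x right, y down, z forward; pixel columns grow to the right and rows downward; lengths in m; the calibration is good to about 2 mm. A picture is of the moment at which its call begins. There is no depth.
- env.close_job(): hands the job in, once; it reports no verdict.
The state is a dict: "time_s": time; "q": joint angles; "qvel": joint speeds; "joint_efforts": joint torques, N m; "position": TCP position; "tool_rot": TCP orientation; "ft_force": force on the tool from outside, world axes, zero at the start; "wrist_torque": the same for the moment, N m; "grip_width": finger opening in m.
Only numpy, scipy, OpenCV 4.12 (cv2) and the standard library are available. Lean on these libraries where they do the work, as an engineer would, in place of code of your own. Each camera call takes 0.05 s, during which the arm holds its last target.

### The job

Glue-up of a wooden sanding block: pick up the pine handle half, set it over the two dowels of the sole half that sits in the spring gluing cradle, nose over nose, and close the joint fully. Then press gently until the sprung platen is about half way down its travel, never onto its bottom stop, and keep it there: finish while still holding the pair pressed. Leave the other things on the bench where they are.

Things in the scene. Friction and masses are not known exactly. Their poses are not given: they have to be found in the camera images.
- handle: Loose upper half of the sanding block, bare pine, 0.13 to 0.22 kg: plate 124 x 66 x 22 mm with a grip ridge on top, 62 mm high in all, flat on the bench. Origin: middle of the underside; z up, x along its length to the rounded nose end at x = +62 mm (square heel at -62). Fits the sole only one way round, nose over nose.
- handle_ridge (a point): Middle of the top of the handle's grip ridge: on the handle at x = -8, y = 0, 62 mm above the underside. The ridge runs along the handle's x, 84 mm long, 28 mm wide, from 22 to 62 mm above the underside; edges rounded 6 mm.
- handle_nose (a point): Middle of the lower edge of the handle's nose, 62 mm along x from the origin of handle. Two blind round sockets open in the underside, 18 mm deep, mouths chamfered 2 mm, at y = 0: 15.8 mm wide at x = -42 mm (heel) and 11.8 mm wide at x = +12 mm.
- sole_top (a point): Middle of the top face of the lower half (sole): outline as the handle's, 124 x 66 mm, pine on cork, fixed on the cradle's platen. 66 mm above the bench when not pressed; x to the rounded nose, z up. Two dowels stand 15 mm proud at y = 0: 14 mm thick at x = -42 mm, 10 mm at x = +12 mm. When the joint is closed handle's origin and axes coincide with this.
- sole_nose (a point): Middle of the upper edge of the sole's nose, 62 mm along x from sole_top. (The dowels' top 5 mm taper in by 3 mm in radius.)
- platen (a joint): How far the sprung platen with the sole is pressed down, m: 0 at rest (top), 0.015 on its bottom stop. It starts to move at about 4 N downward push and takes 1.5 N more for each mm: about 15 N at half travel, 26 N at the stop. It springs back when released.
- cradle: The gluing cradle: fixed dark wooden base 184 x 106 x 12 mm (x by y by z) with four short steel guide posts at its corners, up to 46 mm above the bench; the sprung platen (176 x 98 mm) rides on the posts. Origin: middle of the underside, on the bench, below the middle of the sole; x points to the sole's nose. It never moves.
- offcut: Bystander: plain pine block 110 x 60 x 30 mm without ridge or sockets; origin at the middle of its underside. Leave it alone.
- glue_bottle: Bystander: white glue bottle, 60 mm diameter, 150 mm high; origin at the middle of its underside.
- takeaway_cup: Bystander: lidded drinking cup, 84 mm diameter at the lid, 104 mm high; origin at the middle of its underside.
- pencil_cup: Bystander: dark metal cup with pencils, 72 mm diameter, pencils up to about 185 mm high; origin at the middle of its underside.
- try_square: Bystander: try square lying flat, wooden stock 100 x 22 x 16 mm along x with a steel blade 28 mm wide reaching 155 mm to +y; origin at the middle of the underside of the stock.
- tape_roll: Bystander: roll of paper tape lying flat, 96 mm outside diameter, 24 mm high; origin at the middle of its underside.
- screwdriver: Bystander: screwdriver lying flat at the robot's left, about 200 mm long; origin at the middle of its underside.
Not all that is in view belongs to the job. What is shaped like the handle but blue is not meant.

How it is judged:
By the outcome, as a careful person would: the job done as asked, in the order asked, and still so for the second after the job is handed in, while the arm keeps its last pose, push and grip.
It also fails if it takes over 45 s, if anything falls off the work surface, if the arm or the gripper's body presses on something with over 40 N, if the wrist force passes 120 N, or if a joint passes its speed limit or range.

## Working session

There is one attempt and no reset: what is moved stays moved. The work goes in short steps, Python scripts to look and compute and a tool call to move; the robot and the scene stay as the last step left them, time stands still between calls to the robot, and variables do not carry over. Pictures are saved under pics/ and viewed, and the job is handed in when it is done.

Besides the shell and the picture viewer there is one more tool, called as name(argument=value, ...) on one line, values as JSON. carry_out: Moves the arm, as the interface text tells. Its arguments: {"type":"object","properties":{"targets":{"type":"array"},"squeeze":{"type":"number"}},"required":["targets"]}

```bash
mkdir -p pics; cat > h.py <<'E'
from rig import env,get_image
import numpy as np,cv2
def snap(n,f):
    d=get_image(n);cv2.imwrite('pics/'+f,cv2.cvtColor(d['img'],cv2.COLOR_RGB2BGR))
    np.savez('pics/'+f+'.npz',**d);return d
def load(f): return dict(np.load('pics/'+f+'.npz'))
def ray(d,u,v,z):
    R=cv2.Rodrigues(np.array(d['rvec'],float))[0];t=np.array(d['tvec'],float).ravel()
    c=-R.T@t;w=R.T@np.array([(u-d['cx'])/d['fx'],(v-d['cy'])/d['fy'],1]);return c+w*(z-c[2])/w[2]
def proj(d,p):
    R=cv2.Rodrigues(np.array(d['rvec'],float))[0];t=np.array(d['tvec'],float).ravel()
    q=R@np.array(p)+t;return d['fx']*q[0]/q[2]+d['cx'],d['fy']*q[1]/q[2]+d['cy']
E
python3 - <<'E'
from h import *
for n in ['scene','top','wrist']:
    d=snap(n,n+'0.png');R=cv2.Rodrigues(np.array(d['rvec'],float))[0];print(n,-R.T@np.array(d['tvec']).ravel(),d['fx'])
s=env.observe();print(s)
E
```

```text
scene [ 1.29342952 -0.04115076  1.06711329] 374.1213820560824
top [ 0.24355466 -0.01340136  1.4026257 ] 436.5944703671114
wrist [ 0.24700168 -0.49614985  0.37241101] 342.5216299122382
{'time_s': 0.15, 'q': array([-8.28661393e+01,  2.18320989e+01,  7.43703076e+01, -8.16931570e-04,
        8.38585171e+01, -1.23373669e+01]), 'qvel': array([ 0.00743931, -0.21731353, -0.07548397, -0.02619295,  0.04447333,
        0.04394828]), 'joint_efforts': array([ 1.61136370e-03, -4.48626673e+01, -2.31348306e+01, -2.29149882e-04,
        3.77458011e-03,  2.14401365e-05]), 'position': array([ 0.18328952, -0.51835936,  0.25288014]), 'tool_rot': array([[-9.42808505e-01, -1.46117579e-04,  3.33334818e-01],
       [-3.33334782e-01,  1.05332421e-03, -9.42807941e-01],
       [-2.13348822e-04, -9.99999435e-01, -1.04178910e-03]]), 'ft_force': array([ 0.53889329,  0.26634671, -0.00727159]), 'wrist_torque': array([0.04050528, 0.05080056, 0.00743164]), 'grip_width': 0.08554375135489671}
```

```bash
ls
```

```text
h.py
pics
```

View pics/scene0.png

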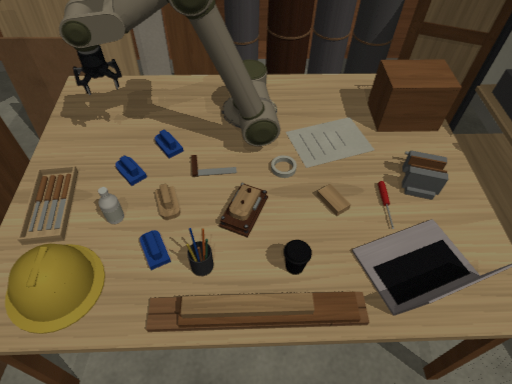

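View pics/top0.png

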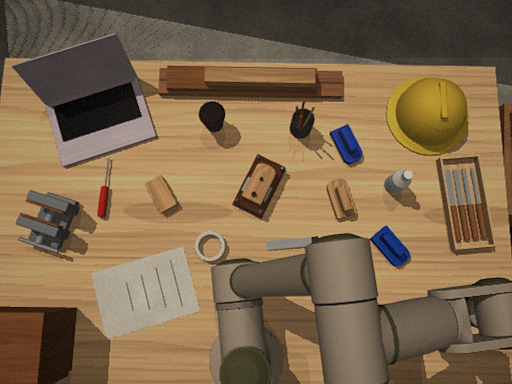

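View pics/wrist0.png

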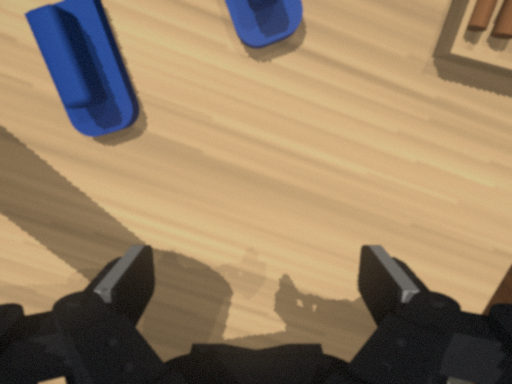

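The candidates are the pine piece with a ridge at top (341,199), the blue look-alikes at (346,144) and (390,246), and the plain offcut at (161,194). The pine piece with the ridge fits the description. I'll enlarge it and the cradle at (260,186) to confirm.

```bash
python3 - <<'E'
from h import *
a=cv2.imread('pics/top0.png');b=cv2.imread('pics/scene0.png')
f=lambda i,x,y,s:cv2.resize(i[y:y+s,x:x+s],(390,300) if 0 else (400,400),interpolation=cv2.INTER_CUBIC)
cv2.imwrite('pics/c1.png',cv2.resize(np.vstack([np.hstack([f(a,310,165,66),f(a,228,150,70)])]),(800,400)))
cv2.imwrite('pics/c2.png',np.hstack([f(b,135,170,66),f(b,210,175,66)]))
E
```

```text
(no output)
```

View pics/c1.png

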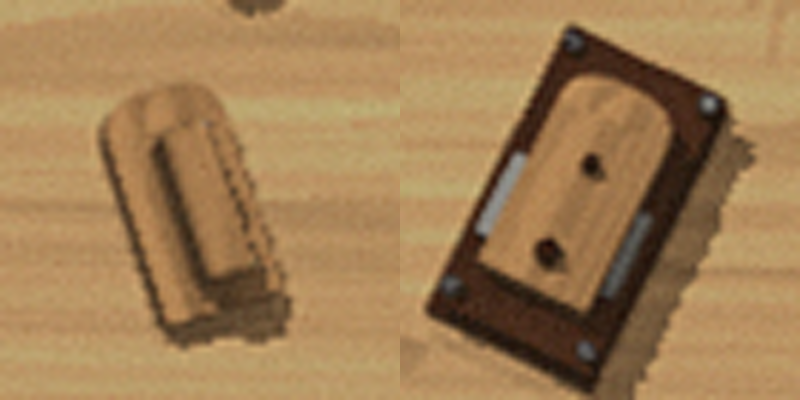

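View pics/c2.png

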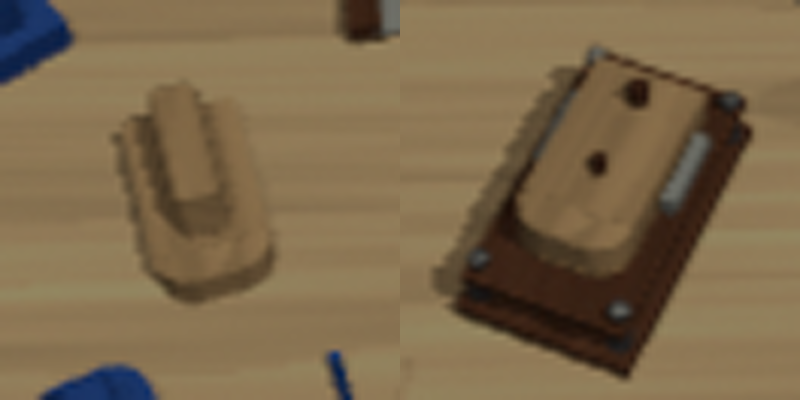

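```bash
python3 - <<'E'
from h import *
d=load('top0.png')
H=lambda x,y:(310+x*.165,165+y*.165)
S=lambda x,y:(228+(x-400)*.175,150+y*.175)
a=ray(d,*H(182,130),.062);b=ray(d,*H(237,277),.062);print('ridge ends',a,b,np.linalg.norm(a-b),(a+b)/2,np.degrees(np.arctan2(*(a-b)[[1,0]])))
a=ray(d,*H(100,135),.022);b=ray(d,*H(165,325),.022);print('plate edge',np.degrees(np.arctan2(*(a-b)[[1,0]])))
s=ray(d,*S(592,165),.081);t=ray(d,*S(548,252),.081);print('dowels',s,t,np.linalg.norm(s-t))
x=(s-t)/np.linalg.norm(s-t);print('sole_top',s-.012*x,np.degrees(np.arctan2(x[1],x[0])))
for p in[(610,82),(478,262),(588,312)]:print(ray(d,*S(*p),.066))
d2=load('scene0.png')
H=lambda x,y:(135+x*.165,170+y*.165);S=lambda x,y:(210+(x-400)*.165,175+y*.165)
print('scene ridge',ray(d2,*H(190,145),.062))
s=ray(d2,*S(597,162),.081);t=ray(d2,*S(636,93),.081);print('dowels',s,t,np.linalg.norm(s-t))
E
```

```text
ridge ends [ 0.53390813 -0.2878489   0.062     ] [ 0.45716241 -0.31467541  0.062     ] 0.0812992480548303 [ 0.49553527 -0.30126215  0.062     ] 19.267106682626498
plate edge 17.915552187479456
dowels [ 0.54973778 -0.04052654  0.081     ] [ 0.5012126  -0.01737012  0.081     ] 0.05376720862384755
sole_top [ 0.53890772 -0.03535839  0.081     ] -25.510665299526437
[ 0.60039689 -0.05020673  0.066     ]
[0.49795088 0.02065991 0.066     ]
[ 0.47128042 -0.03966297  0.066     ]
scene ridge [ 0.51042935 -0.29411212  0.062     ]
dowels [ 0.56386885 -0.03765403  0.081     ] [ 0.51693735 -0.01525044  0.081     ] 0.05200468373664051
```

```bash
python3 - <<'E'
from h import *
d=load('top0.png');e=load('scene0.png')
print({k:d[k] for k in d if k!='img'},{k:e[k] for k in e if k!='img'})
for n,p,q,z in [('tape',(210.5,246.5),(283.5,166.5),.024),('offcut',(161,194),(333,199),.03),('red driver tip',(110,161),(391,226),.003),('paper corner',(92,276),(370,146),0),('paper c2',(182,249),(348,119),0)]:
    print(n,ray(d,*p,z),ray(e,*q,z))
E
```

```text
{'fx': array(436.59447037), 'fy': array(436.59447037), 'cx': array(255.88018938), 'cy': array(201.22620358), 'rvec': array([ 2.14979357, -2.11680344,  0.19825104]), 'tvec': array([-0.03160793,  0.48532934,  1.33802605])} {'fx': array(374.12138206), 'fy': array(374.12138206), 'cx': array(254.84612921), 'cy': array(190.37179592), 'rvec': array([ 1.85634695,  1.79758222, -0.60585329]), 'tvec': array([-0.02549449, -0.35622102,  1.63885347])}
tape [0.3421548  0.11640011 0.024     ] [0.36165179 0.11879333 0.024     ]
offcut [0.50655933 0.27931175 0.03      ] [0.52240453 0.27755957 0.03      ]
red driver tip [0.61976429 0.45872892 0.003     ] [0.62145408 0.46426826 0.003     ]
paper corner [0.24538251 0.48901155 0.        ] [0.2376037  0.48154622 0.        ]
paper c2 [0.33451531 0.2093621  0.        ] [0.07328228 0.42371038 0.        ]
```

carry_out(targets=[[[0, 247, 193, 0, 0, 0, 0], [0, 247, 193, 0, 0, 0, 0], [0, 247, 193, 0, 0, 0, 0], [0, 247, 193, 0, 0, 0, 0], [0, 247, 193, 0, 0, 0, 0], [0, 247, 193, 0, 0, 0, 0], [0, 247, 193, 0, 0, 0, 0], [0, 247, 193, 0, 0, 0, 0], [0, 247, 193, 0, 0, 0, 0], [0, 247, 193, 0, 0, 0, 0], [0, 247, 193, 0, 0, 0, 0]]])

```text
time_s: 1.07
position: [0.4299, -0.3258, 0.2531]
tool_rot: [[-0.943, -0.001, 0.333], [-0.333, 0.0, -0.943], [0.0, -1.0, -0.0]]
ft_force: [-0.3, -0.9, -0.7]
grip_width: 0.0853
```

```bash
python3 - <<'E'
from h import *
d=snap('wrist','w1.png');e=snap('top','top1.png')
print(ray(d,256,192,.03),env.observe()['position'],env.observe()['time_s'])
E
```

```text
[ 0.40474448 -0.33404382  0.03      ] [ 0.42956018 -0.32627262  0.25322949] 1.1667
```

View pics/w1.png

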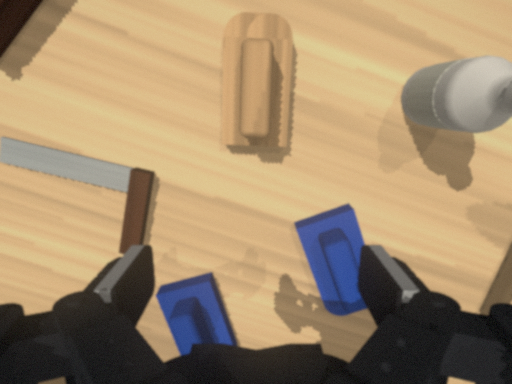

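The handle is at about (256,85), pine, with its rounded nose up at row 12 and square heel at row 147, and the ridge spans columns 241–272. I'll measure it on an enlarged crop.

```bash
python3 - <<'E'
from h import *
a=cv2.imread('pics/w1.png');cv2.imwrite('pics/c3.png',cv2.resize(a[0:160,190:320],None,fx=3.75,fy=3.75,interpolation=cv2.INTER_CUBIC))
E
```

```text
(no output)
```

View pics/c3.png

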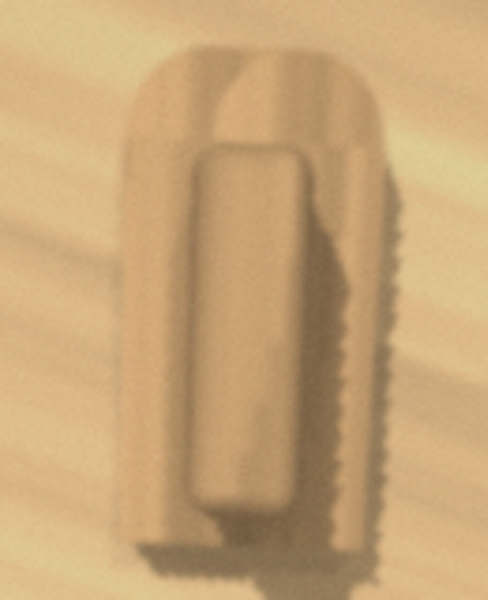

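```bash
python3 - <<'E'
from h import *
d=load('w1.png')
P=lambda x,y,z:ray(d,190+x/3.75,y/3.75,z)
L1,L2,R1,R2=P(196,170,.058),P(189,480,.058),P(307,170,.058),P(298,480,.058)
N,H=P(252,145,.059),P(242,510,.058)
ang=lambda v:np.degrees(np.arctan2(v[1],v[0]))
print('ridge',ang(L1-L2),ang(R1-R2),np.linalg.norm(L1-R1),np.linalg.norm(L2-R2),np.linalg.norm(N-H),(N+H)/2,(L1+L2+R1+R2)/4)
L1,L2,R1,R2=P(122,160,.022),P(118,540,.022),P(383,160,.022),P(368,545,.022)
N,H=P(257,45,.022),P(243,546,.022)
print('plate',ang(L1-L2),ang(R1-R2),np.linalg.norm(L1-R1),np.linalg.norm(L2-R2),np.linalg.norm(N-H),(N+H)/2,ang(N-H))
E
```

```text
ridge 17.434616989859453 18.348609237330493 0.02522979570480466 0.026339564400729532 0.08182276873105294 [ 0.50044541 -0.30017289  0.0585    ] [ 0.50147968 -0.29994603  0.058     ]
plate 17.30251685230021 18.62969702013946 0.06598404694138857 0.06820247616300916 0.12395337545346412 [ 0.5077168  -0.29827994  0.022     ] 17.783360580125557
```

carry_out(targets=[[[0, 35, 13, -40, 0, 0, -1.7], [0, 70.3, 25.6, -80, 0, 0, -1.7], [0, 70.3, 25.6, -110, 0, 0, -1.7], [0, 70.3, 25.6, -140, 0, 0, -1.7], [0, 70.3, 25.6, -165, 0, 0, -1.7], [0, 70.3, 25.6, -185, 0, 0, -1.7], [0, 70.3, 25.6, -195, 0, 0, -1.7], [0, 70.3, 25.6, -201, 0, 0, -1.7], [0, 70.3, 25.6, -201, 0, 0, -1.7]]], squeeze=60)

```text
time_s: 1.92
position: [0.5002, -0.3005, 0.0519]
tool_rot: [[-0.953, -0.001, 0.304], [-0.304, 0.001, -0.953], [0.0, -1.0, -0.001]]
ft_force: [0.2, -0.1, -0.4]
grip_width: 0.0852
```

carry_out(targets=[[[1, 0, 0, 0, 0, 0, 0], [1, 0, 0, 0, 0, 0, 0], [1, 0, 0, 0, 0, 0, 0], [1, 0, 0, 0, 0, 0, 0], [1, 0, 0, 0, 0, 0, 0], [1, 0, 0, 0, 0, 0, 0], [1, 0, 0, 0, 0, 0, 0], [1, 0, 0, 0, 0, 0, 0], [1, 0, 0, 0, 0, 0, 0], [1, 0, 0, 0, 0, 0, 0], [1, 0, 0, 0, 0, 0, 0], [1, 0, 0, 0, 0, 0, 0]]])

```text
time_s: 2.92
position: [0.5009, -0.3002, 0.0531]
tool_rot: [[-0.952, 0.001, 0.305], [-0.305, -0.001, -0.952], [-0.001, -1.0, 0.001]]
ft_force: [-0.3, 0.3, 6.1]
grip_width: 0.0272
```

carry_out(targets=[[[1, 0, 0, 15, 0, 0, 0], [1, 0, 0, 45, 0, 0, 0], [1, 0, 0, 85, 0, 0, 0], [1, 0, 0, 125, 0, 0, -6], [1, 0, 15, 160, 0, 0, -12], [1, 0, 50, 190, 0, 0, -18], [1, 0, 85, 220, 0, 0, -24], [1, 0, 115, 240, 0, 0, -30], [1, 0, 135, 247, 0, 0, -36], [1, 0, 140, 247, 0, 0, -41], [1, 0, 140, 247, 0, 0, -43.3], [1, 0, 140, 247, 0, 0, -43.3], [1, 0, 140, 247, 0, 0, -43.3], [1, 0, 140, 247, 0, 0, -43.3]]])

```text
time_s: 4.08
position: [0.5005, -0.1602, 0.299]
tool_rot: [[-0.903, -0.001, -0.43], [0.43, 0.0, -0.903], [0.001, -1.0, -0.0]]
ft_force: [0.1, -0.4, -1.8]
grip_width: 0.027
```

```bash
python3 - <<'E'
from h import *
d=snap('wrist','w2.png');s=env.observe();print(s['position'],s['tool_rot'][:,0],s['ft_force'],s['wrist_torque'],s['grip_width'])
E
```

```text
[ 0.50052717 -0.16020796  0.29897911] [-9.02616977e-01  4.30444003e-01  7.43542443e-04] [-0.75447662 -0.40865035 -1.56903914] [ 0.02001767  0.02277562 -0.01835507] 0.02738135703633593
```

View pics/w2.png

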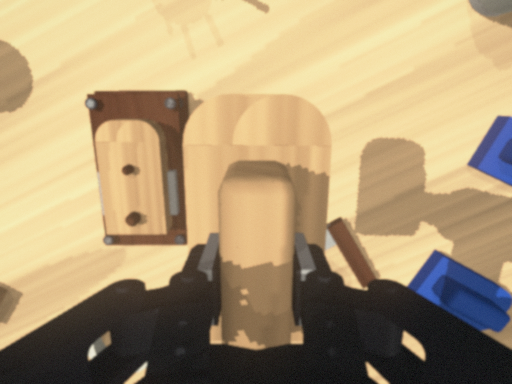

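The sole is at about (132,180) with its nose up and dowels at (129,170) and (134,218). The handle in the jaws is at about (257,200), also nose up. I'll measure both on enlarged crops.

```bash
python3 - <<'E'
from h import *
a=cv2.imread('pics/w2.png');cv2.imwrite('pics/c4.png',cv2.resize(a[85:250,80:195],None,fx=3.5,fy=3.5,interpolation=cv2.INTER_CUBIC))
cv2.imwrite('pics/c5.png',cv2.resize(a[85:265,175:340],None,fx=3.3,fy=3.3,interpolation=cv2.INTER_CUBIC))
E
```

```text
(no output)
```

View pics/c4.png

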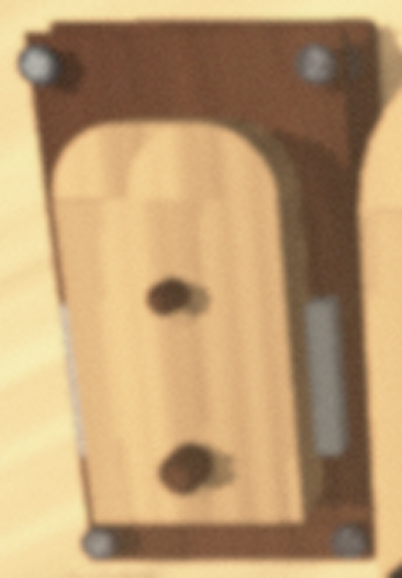

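View pics/c5.png

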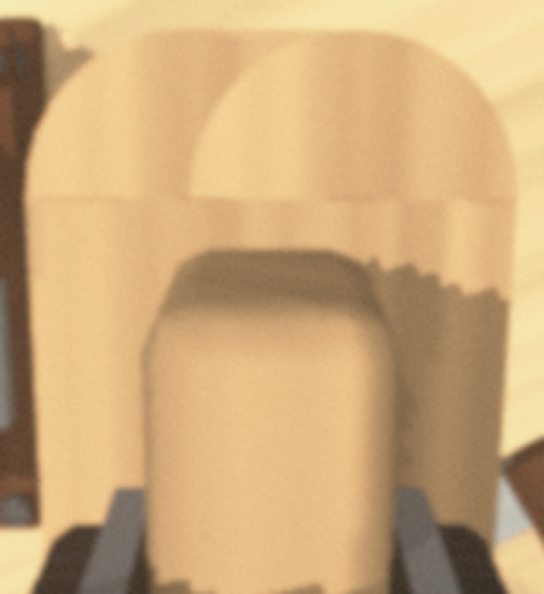

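```bash
python3 - <<'E'
from h import *
d=load('w2.png')
ang=lambda v:np.degrees(np.arctan2(v[1],v[0]));nm=np.linalg.norm
P=lambda x,y,z:ray(d,80+x/3.5,85+y/3.5,z)
L1,L2,R1,R2=P(54,200,.066),P(89,520,.066),P(279,200,.066),P(304,520,.066)
N,H=P(163,120,.066),P(197,523,.066)
print('sole',ang(L1-L2),ang(R1-R2),nm(L1-R1),nm(L2-R2),nm(N-H),(N+H)/2,ang(N-H))
for z in(.0735,):
    a,b=P(168,297,z),P(185,468,z);x=(a-b)/nm(a-b);print('dowel',a,b,nm(a-b),ang(x),a-.012*x,b+.042*x)
Q=lambda x,y,z:ray(d,175+x/3.3,85+y/3.3,z)
z=.268
L1,L2,R1,R2=Q(25,200,z),Q(42,500,z),Q(515,200,z),Q(497,500,z)
N=Q(270,30,z);m=(L1+L2+R1+R2)/4
x=np.array([.9026,-.4304,0]);y=np.array([.4304,.9026,0]);t=env.observe()['position']
print('handle',ang(L1-L2),ang(R1-R2),nm(L1-R1),nm(L2-R2))
for p in(L1,L2,R1,R2,N):print('rel TCP',(p-t)@x,(p-t)@y)
E
```

```text
sole -26.375150463512913 -25.303392773159118 0.066037911480164 0.0679232137315178 0.1248021610408417 [ 0.54294772 -0.03380118  0.066     ] -26.337073931445985
dowel [ 0.553717   -0.03898324  0.0735    ] [ 0.50574303 -0.01598002  0.0735    ] 0.053203858026471894 -25.617421591018758 [ 0.54289659 -0.03379492  0.0735    ] [ 0.54361447 -0.03413914  0.0735    ]
handle -25.525602551758865 -25.58903471034393 0.0652514212311306 0.06520385862129732
rel TCP 0.04710739711711399 0.032835328053204195
rel TCP 0.004109735712134752 0.0328591256317299
rel TCP 0.047118182862032704 -0.03241383846346631
rel TCP 0.004141558604584702 -0.03234247304350836
rel TCP 0.06887618456124506 0.0002149325024785091
```

carry_out(targets=[[[1, 10, 35, 0, 0, 0, -0.2], [1, 20, 73, 0, 0, 0, -0.2], [1, 30, 108, 0, 0, 0, -0.2], [1, 36.2, 129.1, -10, 0, 0, -0.2], [1, 36.2, 129.1, -40, 0, 0, -0.2], [1, 36.2, 129.1, -75, 0, 0, -0.2], [1, 36.2, 129.1, -110, 0, 0, -0.2], [1, 36.2, 129.1, -135, 0, 0, -0.2], [1, 36.2, 129.1, -150, 0, 0, -0.2], [1, 36.2, 129.1, -154, 0, 0, -0.2], [1, 36.2, 129.1, -154, 0, 0, -0.2], [1, 36.2, 129.1, -154, 0, 0, -0.2]]])

```text
time_s: 5.13
position: [0.5373, -0.0312, 0.1462]
tool_rot: [[-0.901, 0.001, -0.434], [0.434, -0.0, -0.901], [-0.001, -1.0, -0.0]]
ft_force: [-0.0, 0.2, -1.9]
grip_width: 0.027
```

```bash
python3 - <<'E'
from h import *
d=snap('wrist','w3.png');e=snap('scene','s3.png');s=env.observe();print(s['position'],s['tool_rot'][:,0],s['ft_force'],s['wrist_torque'],s['grip_width'])
a=cv2.imread('pics/s3.png')[140:260,180:310];b=cv2.imread('pics/w3.png')
cv2.imwrite('pics/c6.png',np.hstack([cv2.resize(a,(400,370),interpolation=2),cv2.resize(b,(400,370))]))
E
```

```text
[ 0.53744244 -0.03110791  0.14663986] [-0.9008372   0.43414965 -0.0025348 ] [ 0.60006346 -0.43764557 -1.95845582] [ 0.01325712  0.06672557 -0.01689561] 0.027144623711662062
```

View pics/c6.png

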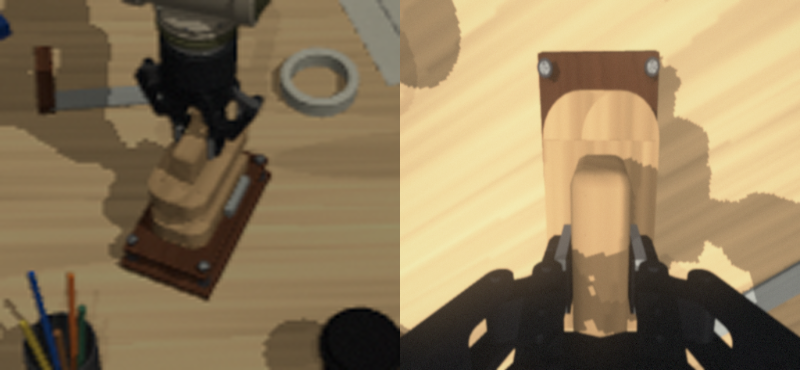

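The handle is centred over the cradle, nose over nose. I'll descend onto the dowels slowly.

carry_out(targets=[[[1, 0, 0, -3, 0, 0, 0], [1, 0, 0, -6, 0, 0, 0], [1, 0, 0, -9, 0, 0, 0], [1, 0, 0, -12, 0, 0, 0], [1, 0, 0, -14, 0, 0, 0], [1, 0, 0, -16, 0, 0, 0], [1, 0, 0, -16, 0, 0, 0], [1, 0, 0, -16, 0, 0, 0]]])

```text
time_s: 5.9
position: [0.5368, -0.0308, 0.1292]
tool_rot: [[-0.901, -0.0, -0.434], [0.434, 0.0, -0.901], [0.0, -1.0, 0.0]]
ft_force: [0.0, 0.3, -0.8]
grip_width: 0.0273
```

carry_out(targets=[[[1, 0, 0, -2, 0, 0, 0], [1, 0, 0, -4, 0, 0, 0], [1, 0, 0, -6, 0, 0, 0], [1, 0, 0, -8, 0, 0, 0], [1, 0, 0, -9, 0, 0, 0], [1, 0, 0, -10, 0, 0, 0], [1, 0, 0, -10, 0, 0, 0], [1, 0, 0, -10, 0, 0, 0], [1, 0, 0, -10, 0, 0, 0]]])

```text
time_s: 6.65
position: [0.5368, -0.0308, 0.1193]
tool_rot: [[-0.901, -0.0, -0.434], [0.434, 0.0, -0.901], [0.0, -1.0, -0.0]]
ft_force: [0.3, 1.1, -1.6]
grip_width: 0.0274
```

carry_out(targets=[[[1, 0, 0, -1, 0, 0, 0], [1, 0, 0, -2, 0, 0, 0], [1, 0, 0, -2, 0, 0, 0], [1, 0, 0, -2, 0, 0, 0], [1, 0, 0, -2, 0, 0, 0]]])

```text
time_s: 7.07
position: [0.5368, -0.0308, 0.1176]
tool_rot: [[-0.901, 0.0, -0.434], [0.434, -0.0, -0.901], [-0.0, -1.0, -0.0]]
ft_force: [-1.5, 1.3, 4.0]
grip_width: 0.0272
```

carry_out(targets=[[[1, 0, 0, -1, 0, 0, 0], [1, 0, 0, -2, 0, 0, 0], [1, 0, 0, -2, 0, 0, 0], [1, 0, 0, -2, 0, 0, 0], [1, 0, 0, -2, 0, 0, 0]]])

```text
time_s: 7.48
position: [0.5368, -0.0308, 0.1158]
tool_rot: [[-0.901, 0.0, -0.434], [0.434, -0.0, -0.901], [-0.0, -1.0, -0.0]]
ft_force: [-3.2, 2.0, 7.6]
grip_width: 0.0274
```

carry_out(targets=[[[1, -0.2, 0.1, -1, 0, 0, 0], [1, -0.4, 0.2, -2, 0, 0, 0], [1, -0.4, 0.2, -3, 0, 0, 0], [1, -0.4, 0.2, -4, 0, 0, 0], [1, -0.4, 0.2, -4.5, 0, 0, 0], [1, -0.4, 0.2, -4.5, 0, 0, 0], [1, -0.4, 0.2, -4.5, 0, 0, 0], [1, -0.4, 0.2, -4.5, 0, 0, 0]]])

```text
time_s: 8.15
position: [0.5368, -0.0308, 0.112]
tool_rot: [[-0.901, 0.002, -0.434], [0.434, -0.001, -0.901], [-0.002, -1.0, -0.0]]
ft_force: [-3.5, 1.3, 13.0]
grip_width: 0.0272
```

```bash
python3 - <<'E'
from h import *
d=snap('wrist','w4.png');e=snap('scene','s4.png');s=env.observe();print(s['position'],s['tool_rot'],s['ft_force'],s['wrist_torque'],s['grip_width'])
a=cv2.imread('pics/s4.png')[160:250,200:290];b=cv2.imread('pics/w4.png')
cv2.imwrite('pics/c7.png',np.hstack([cv2.resize(a,(400,400),interpolation=2),cv2.resize(b[0:300,100:400],(400,400))]))
E
```

```text
[ 0.53681687 -0.03079     0.11202803] [[-9.00867253e-01  1.91025323e-03 -4.34090479e-01]
 [ 4.34089986e-01 -6.87335405e-04 -9.00869253e-01]
 [-2.01925416e-03 -9.99997939e-01 -2.10023841e-04]] [-3.47671311  1.30277851 13.42577014] [ 0.26353042  0.6526782  -0.03647627] 0.027014601321124897
```

View pics/c7.png

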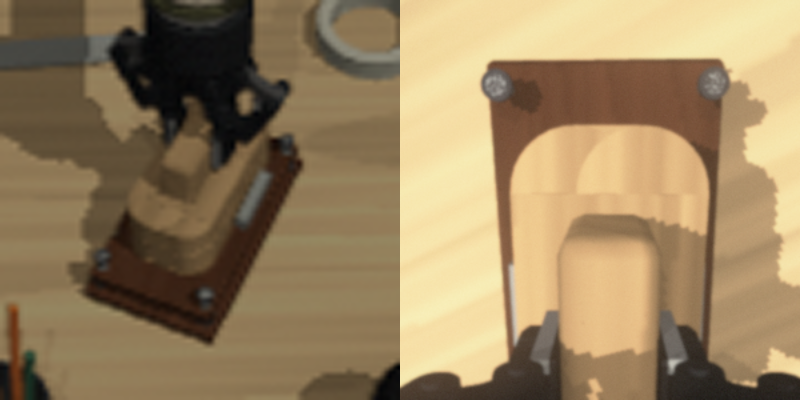

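carry_out(targets=[[[1, 0, 0, -0.2, 0, 0, 0], [1, 0, 0, -0.2, 0, 0, 0], [1, 0, 0, -0.2, 0, 0, 0], [1, 0, 0, -0.2, 0, 0, 0], [1, 0, 0, -0.2, 0, 0, 0], [1, 0, 0, -0.2, 0, 0, 0], [1, 0, 0, -0.2, 0, 0, 0], [1, 0, 0, -0.2, 0, 0, 0], [1, 0, 0, -0.2, 0, 0, 0], [1, 0, 0, -0.2, 0, 0, 0], [1, 0, 0, -0.2, 0, 0, 0], [1, 0, 0, -0.2, 0, 0, 0]]])

```text
time_s: 9.25
position: [0.5368, -0.0308, 0.1118]
tool_rot: [[-0.901, 0.002, -0.434], [0.434, -0.001, -0.901], [-0.002, -1.0, -0.0]]
ft_force: [-3.7, 1.8, 13.4]
grip_width: 0.0272
```

```bash
python3 - <<'E'
from h import *
s=env.observe();print(s['position'],s['ft_force'],s['time_s']);env.close_job()
E
```

```text
[ 0.53682838 -0.0307842   0.11184252] [-3.69870615  1.79784196 13.38165259] 9.25
the job is handed in; nothing more can be done
```

I picked up the pine handle by its ridge, set it nose over nose on the dowels and pressed it down. I handed the job in at 9.25 s, still gripping and pressing.

**Joint closed:** There was no contact force on the way down the dowels. Resistance began with the tool at about 0.119 m, which matches the height calculated for a closed joint.

**Platen near half travel:** At the end the tool was about 7 mm below that point. The push was about 15 N (13.4 N measured plus about 1.7 N of handle weight). Both fit roughly half of the 15 mm travel, well clear of the stop. Position and force held steady over the last second, and the grip width didn't change (27 mm).

**What was less certain:**
- **Side force:** About 4 N of side force stayed on the tool. A 0.4 mm correction did not remove it.
- **Camera check:** The first rough readings from the top and scene cameras differed by about 15 mm, so I relied on closer wrist-camera measurements, which agreed with the given sizes. The seam looks closed in the scene view, but that image is too coarse to prove it to the millimetre.
- **Fingertips on the plate:** They touched the handle plate lightly (about 6 N) as the gripper closed.
- **Bystanders:** I didn't touch any of the other things as far as I could tell, but I made no separate final check of their positions.

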